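# Locate a bearing block against two stops on a raised rail

## Task

Stand the tall bored aluminium bearing block upright on the narrow raised rail of the locating nest, at first clear of both stops. Then slide it along on the rail into the corner until its long face (the one with the bore) bears flush on the long stop and its end bears on the short stop, and finish while still holding it pressed firmly against both stops and seated on the rail, as you would for someone to clamp it. Leave the bearing ring, the small square spacer and the carton where they are.

Things in the scene. Friction and masses are not known exactly. Their poses are not given: they have to be found in the camera images.
- block_center (a point): centre (half-way up) of the loose bearing block: aluminium, 40 mm along its x, 64 mm along its y, 60 mm tall (z), about 0.36 kg, upright on the table at the start. A brass-rimmed 28 mm bore (drawn flat; the faces are plain) shows on the two 64 x 60 mm faces (+x, -x); same either way round. Can be gripped across the 40 or the 64 mm.
- nest_corner (a point): point of the fixed nest where the inner faces of its two stops would meet, at the rail's top (32 mm above the table). z up, x square into the long stop (its face is x = 0), y square into the short stop (its face is y = 0). The block's centre is home at x -20, y -32, z +30 mm here, its x axis parallel to this x (either way round). Open sides: -x and -y.
- nest: the bolted-down locating nest: grey base plate 150 x 160 x 12 mm with rail and two stops; origin on the table straight below nest_corner, same axes. The plate spans x -115 to +35, y -125 to +35 mm; its top is 20 mm below the rail's top.
- rail: the narrow steel support rail of the nest, 24 mm wide (nest x), 96 mm long (nest y), standing 20 mm above the base plate; origin at the centre of its underside, axes as the nest's; it spans x -34 to -10 mm and y -100 to -4 mm in the nest_corner frame; dry metal: friction on the rail and on one stop noticeably holds back sliding into the other
- long_stop: the long steel stop, 84 mm long (nest y), 18 mm thick (x), rising 18 mm above the rail's top, so only the lower 18 mm of the block meet it and fingers can pass above it; origin on its working face, at mid length, at its foot; in the nest_corner frame it spans x 0 to 18, y -90 to -6 mm; two bolt heads stand 1.5 mm proud (looks only)
- short_stop: the short steel stop, 46 mm long (nest x), 18 mm thick (y), the same height as the long stop; origin on its working face, at mid length, at its foot; in the nest_corner frame it spans x -52 to -6, y 0 to 18 mm
- bearing_ring: loose steel bearing ring lying flat, 72 mm outside, 42 mm inside, 20 mm high; origin at the centre of its underside; to be left alone
- spacer: loose square aluminium spacer, 46 x 46 x 24 mm, with a small dark hole in its top; origin at the centre of its underside; to be left alone
- carton: closed cardboard carton with a paper band, 60 (x) x 90 (y) x 34 mm; origin at the centre of its underside; to be left alone
Things that resemble listed ones, but are neither listed nor needed, are in the scene too. Of the things that look like the nest, take the one that is nearest to the robot's base at the start.

How it is judged:
On the way:
1. the block stands upright on the rail, clear of both stops (contact force between block and rail above 0.3 N and contact force between block and long_stop below 0.2 N and contact force between block and short_stop below 0.2 N and z of block_center in the frame of nest_corner between 0.027 and 0.033 m and angle between block_center's own z axis and vertical below 0.1 rad and x of block_center in the frame of nest_corner below -0.0205 m and y of block_center in the frame of nest_corner below -0.0325 m), for 0.2 s.
At the end, for the whole second after the job is handed in: The robot still holds the block pressed home in the corner for the last second: more than 1.5 N on each of the two stops, block centre within 2.5 mm of its home position in x, y and z (seated on the rail), within 0.06 rad of upright and within 0.04 rad of square to the stops, at rest (contact force between block and long_stop above 1.5 N and contact force between block and short_stop above 1.5 N and (contact force between block and the fingers above 1 N or contact force between block and the arm above 1 N) and x of block_center in the frame of nest_corner between -0.0225 and -0.0175 m and y of block_center in the frame of nest_corner between -0.0345 and -0.0295 m and z of block_center in the frame of nest_corner between 0.0275 and 0.0325 m and angle between block_center's own z axis and vertical below 0.06 rad and angle between the x axis of block_center and the x axis of nest_corner, either way round below 0.04 rad and linear speed of block below 0.02 m/s); the arm keeps its last pose, push and grip.
It fails at once if a bystander (bearing ring, spacer or carton) is moved by more than 20 mm (distance of any of bearing_ring, spacer, carton from where it was at the start of the episode above 0.02 m).
It also fails if it takes over 72 s, if anything falls off the work surface, if the arm or the gripper's body presses on something with over 40 N, if the wrist force passes 120 N, or if a joint passes its speed limit or range.

## Robot

A 6-joint arm with a two-finger parallel gripper is mounted at the origin on the work surface. World frame = base frame: x ahead of the robot, y to its left, z up, the work surface at z = 0. Lengths are in m, angles in rad, forces in N, time in s.
With the tool pointing down it reaches from about 0.35 to 0.975 m from the base axis. Payload 4.9 kg.
Tool frame: the origin (TCP) lies on the centre line of the jaws, within the pads' length; the fingertips stand 14 mm ahead of it and the grasp point (between the pads) lies 5 mm behind it; y points along the fingers, z is the direction in which the jaws open and shut, and the axes are right-handed (so a half turn about y gives the same grasp; the last joint's range is limited). The gripper opens to 85 mm and grips with 20 to 120 N. Pads are 22 mm wide; open, the fingers measure 114 mm over their backs; the gripper's body (76 mm by 85 mm) begins 54 mm behind the grasp point. The pads swing forward as they close: fully open they stand 13 mm farther back than shut.
Start: joints at [1.137, 0.053, 1.613, -0, 1.476, -0.119], TCP at [0.194, 0.594, 0.245] pointing down, gripper open.
Joint ranges: [-3.01, 3.01], [-1.01, 2.22], [0.06, 2.58], [-1.02, 4.17], [0.09, 2.62], [-3.14, 3.14]. Speed limits (rad/s): [2.57, 2.57, 3.14, 3.14, 3.14, 3.14].

## Interface

Orientations are given as a rotation vector (axis times angle).
In Python, from station import ctrl gives the robot as it stands.
- The arm moves only by the tool servo_tool, never from a script. Its arguments are lists of equal length, an entry for each row: "delta_pos": the shift along the tool's x, y, z in m, a list of three; "dr": the turn, a rotation vector about the tool's x, y, z in degrees, a list of three; "grip": the opening, from 0 (shut) to 1 (fully open). In form: {"delta_pos": [[x, y, z], ...], "dr": [[rx, ry, rz], ...], "grip": [grip, ...]}. A call has 1 to 5 rows; each row shifts and turns the pose as measured when the row begins, along the tool's axes as they then stand; what a row does not reach is not made up. A row lasts 1/8 s, in which the tool goes at most 62.5 mm and 10.7 degrees, less where a joint would pass 70% of its speed; a pose out of reach is approached as far as the arm can. A call is refused whole if a number of a shift passes 0.0625 or a number of a turn 10.7, either way. A call with a gripper value outside its range is refused whole. The fingers move at their own pace and stop on an object; "grip_force" is the grip in N (left out, the last holds). Time passes only in rows, so rows that do not move let the fingers close. It gives the time, the measured TCP pose, the force and the opening at its end, in the units of the state.
- ctrl.get_obs(): the state, without advancing time (a new reading comes with each control period).
- ctrl.get_image(name): name is "scene" or "top" or "wrist"; returns the picture (400x640x3 uint8, red, green, blue); there is no depth.
- ctrl.camera_params(name): a dict with "fovy" (degrees; the focal length in pixels is half the picture's height over the tangent of half this angle, whatever the lens; pixels are square), "cx", "cy" (the principal point, pixels), "eye" and "rotation" of the camera in the world. Camera axes: x right, y down, z forward; pixel columns grow to the right and rows downward; lengths in m; the calibration is good to about 2 mm. A picture is of the moment at which its call begins: read the wrist's pose just before it. camera_params takes no time and is no camera call; for the wrist camera it gives the pose at the moment of the call.
- ctrl.finish_job(): hands the job in, once; it reports no verdict.
Trained networks look in the newest picture that a camera, given by its name, has taken for a name from the list of things; names that differ only in an ending like _2 or _b are one class to them, and where a whole thing is asked for, a point or a joint stands for the part that bears it (a point fixed in the world has none). Each returns a list of dicts, best first, with "score" (0 to 1); they miss things now and then, are a little off and sometimes report something else, mostly with a low value. They report only what shows in the picture. A call takes as long as a camera call. They do not tell look-alikes from the thing itself.
- ctrl.masks_of(camera, label): "pixels" (400x640 bool, what is visible of it) and "extent" ([left, top, right, bottom] in pixels, round what is visible of it).
The state is a dict: "t": time; "q": joint angles; "dq": joint speeds; "effort": joint torques, N m; "tool_pos": TCP position; "tool_rot": TCP orientation; "contact_force": force on the tool from outside, world axes, zero at the start; "wrist_torque": the same for the moment, N m; "opening": finger opening in m.
Only numpy, scipy, OpenCV 4.12 (cv2) and the standard library are available. Lean on these libraries where they do the work, as an engineer would, in place of code of your own. Each camera call takes 0.05 s, during which the arm holds its last target.

## Working session

There is one attempt and no reset: what is moved stays moved. The work goes in short steps, Python scripts to look and compute and a tool call to move; the robot and the scene stay as the last step left them, time stands still between calls to the robot, and variables do not carry over. Pictures are saved under pics/ and viewed, and the job is handed in when it is done.

Besides the shell and the picture viewer there is one more tool, called as a command line: name --argument value ..., lists and objects as JSON in quotes. servo_tool: Moves the arm, as the interface text tells. Its arguments: {"type":"object","properties":{"delta_pos":{"type":"array","items":{"type":"array","items":{"type":"number"}}},"dr":{"type":"array","items":{"type":"array","items":{"type":"number"}}},"grip":{"type":"array","items":{"type":"number"}},"grip_force":{"type":"number"}},"required":["delta_pos","dr","grip"]}

```bash
ls; mkdir -p pics; python3 - <<'E'
from station import ctrl
import cv2,numpy as np
o=ctrl.get_obs(); print({k:np.round(v,3).tolist() for k,v in o.items()})
for n in("scene","top"):
    im=ctrl.get_image(n); cv2.imwrite(f"pics/{n}0.png",im[...,::-1]); p=ctrl.camera_params(n); print(n,{k:np.round(v,4).tolist() for k,v in p.items()})
E
```

```text
pics
{'t': 0.0, 'q': [1.137, 0.053, 1.614, 0.0, 1.476, -0.119], 'dq': [0.001, 0.002, -0.002, -0.0, 0.0, 0.002], 'effort': [0.001, -39.367, -37.019, 0.0, 0.007, 0.0], 'tool_pos': [0.193, 0.594, 0.244], 'tool_rot': [-1.559, 0.248, -0.247], 'contact_force': [0.943, 0.023, 0.705], 'wrist_torque': [-0.083, 0.016, 0.024], 'opening': 0.085}
scene {'fovy': 52.7265, 'cx': 318.7218, 'cy': 197.3668, 'eye': [1.0921, -0.5485, 1.0385], 'rotation': [-2.4016, -0.9346, 0.2747]}
top {'fovy': 45.692, 'cx': 314.8627, 'cy': 202.0129, 'eye': [0.4266, -0.046, 1.309], 'rotation': [-2.1397, 2.1463, -0.1986]}
```

View pics/scene0.png

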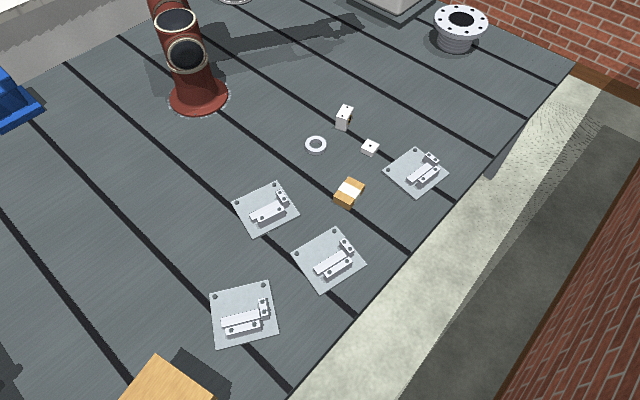

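View pics/top0.png

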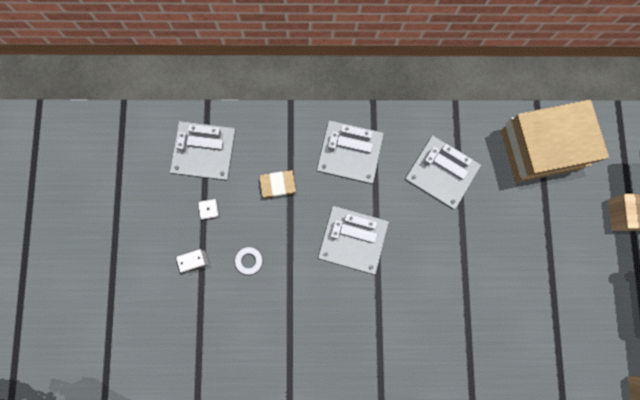

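```bash
cat > h.py <<'E'
import numpy as np, cv2
from scipy.spatial.transform import Rotation as R
from station import ctrl
def cam(n):
    p=ctrl.camera_params(n); f=200/np.tan(np.radians(p["fovy"])/2)
    rot=np.array(p["rotation"]); M=R.from_rotvec(rot).as_matrix() if rot.ndim==1 else rot
    return dict(f=f,c=np.array([p["cx"],p["cy"]]),e=np.array(p["eye"]),M=M)
def unproj(C,uv,z):
    uv=np.atleast_2d(uv); d=np.c_[(uv-C["c"])/C["f"],np.ones(len(uv))]@C["M"].T
    return C["e"]+d*((z-C["e"][2])/d[:,2])[:,None]
def proj(C,P):
    q=(np.atleast_2d(P)-C["e"])@C["M"]; return q[:,:2]/q[:,2:]*C["f"]+C["c"]
def crop(im,x0,y0,x1,y1,s,name):
    cv2.imwrite("pics/"+name,cv2.resize(im[y0:y1,x0:x1],None,fx=s,fy=s,interpolation=cv2.INTER_CUBIC))
E
python3 - <<'E'
from h import *
C=cam("top")
for n,uv,z in [("nestnear",(354,240),.02),("n2",(350,150),.02),("n3",(444,171),.02),("n4",(203,150),.02),("block",(191,261),.06),("ring",(248,261),.02),("spacer",(208,209),.024),("carton",(278,184),.034)]:
    print(n,unproj(C,uv,z).round(3), np.linalg.norm(unproj(C,uv,z)[0,:2]).round(3))
im=cv2.imread("pics/top0.png"); crop(im,300,190,410,285,7,"nest_top.png"); crop(im,160,190,270,285,7,"blk_top.png")
im=cv2.imread("pics/scene0.png"); crop(im,220,90,400,250,4,"scn.png")
for cn in("top","scene"):
    for l in("block_center","nest","rail","long_stop","short_stop"):
        print(cn,l,[(round(m["score"],2),np.round(m["extent"]).tolist()) for m in ctrl.masks_of(cn,l)])
E
```

```text
nestnear [[ 0.538 -0.176  0.02 ]] 0.566
n2 [[ 0.791 -0.17   0.02 ]] 0.809
n3 [[ 0.731 -0.432  0.02 ]] 0.849
n4 [[0.791 0.241 0.02 ]] 0.827
block [[0.481 0.253 0.06 ]] 0.544
ring [[0.482 0.11  0.02 ]] 0.495
spacer [[0.624 0.221 0.024]] 0.662
carton [[0.691 0.031 0.034]] 0.692
top block_center [(0.77, [176.0, 250.0, 208.0, 272.0]), (0.47, [338.0, 226.0, 378.0, 245.0])]
top nest [(0.91, [174.0, 124.0, 236.0, 181.0]), (0.8, [321.0, 207.0, 389.0, 275.0]), (0.74, [406.0, 135.0, 479.0, 211.0]), (0.61, [314.0, 121.0, 385.0, 185.0])]
top rail [(0.88, [181.0, 136.0, 224.0, 152.0]), (0.86, [334.0, 138.0, 374.0, 152.0]), (0.75, [433.0, 152.0, 467.0, 183.0]), (0.64, [319.0, 208.0, 384.0, 273.0]), (0.53, [341.0, 226.0, 377.0, 242.0])]
top long_stop [(0.86, [439.0, 145.0, 473.0, 173.0]), (0.85, [345.0, 215.0, 374.0, 230.0]), (0.84, [188.0, 125.0, 222.0, 140.0]), (0.82, [340.0, 127.0, 371.0, 144.0])]
top short_stop [(0.68, [325.0, 134.0, 336.0, 150.0]), (0.59, [330.0, 220.0, 342.0, 238.0]), (0.57, [174.0, 130.0, 187.0, 150.0]), (0.46, [424.0, 147.0, 439.0, 166.0])]
scene block_center [(0.58, [334.0, 106.0, 353.0, 134.0])]
scene nest [(0.96, [382.0, 151.0, 449.0, 198.0]), (0.9, [292.0, 229.0, 367.0, 294.0]), (0.87, [229.0, 184.0, 299.0, 238.0]), (0.72, [207.0, 278.0, 280.0, 349.0])]
scene rail [(0.76, [221.0, 308.0, 262.0, 328.0]), (0.59, [313.0, 249.0, 346.0, 277.0]), (0.52, [404.0, 162.0, 432.0, 187.0]), (0.5, [253.0, 199.0, 280.0, 225.0])]
scene long_stop [(0.95, [223.0, 318.0, 258.0, 339.0]), (0.79, [257.0, 203.0, 286.0, 230.0]), (0.76, [323.0, 258.0, 352.0, 282.0]), (0.62, [415.0, 168.0, 437.0, 192.0])]
scene short_stop [(0.58, [257.0, 300.0, 269.0, 321.0]), (0.46, [422.0, 153.0, 440.0, 165.0]), (0.44, [337.0, 238.0, 354.0, 258.0])]
```

View pics/nest_top.png

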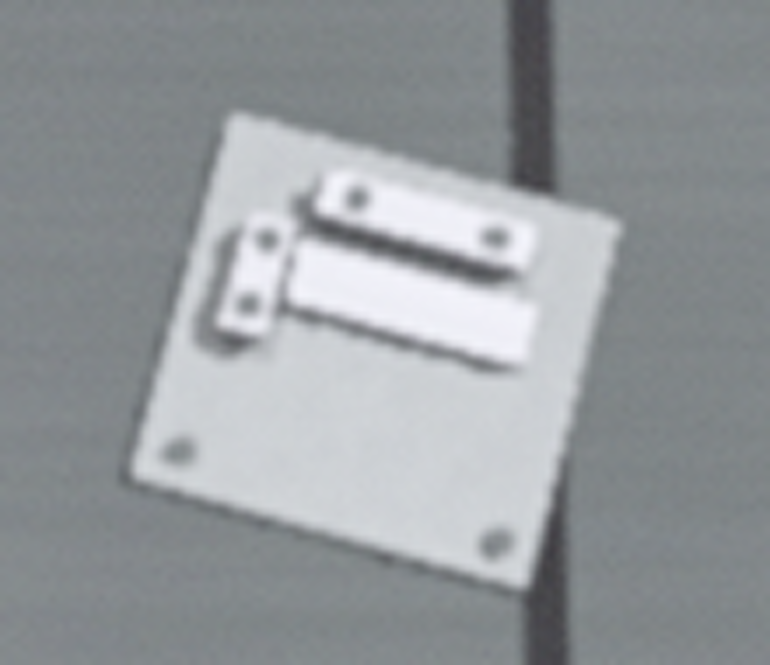

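View pics/blk_top.png

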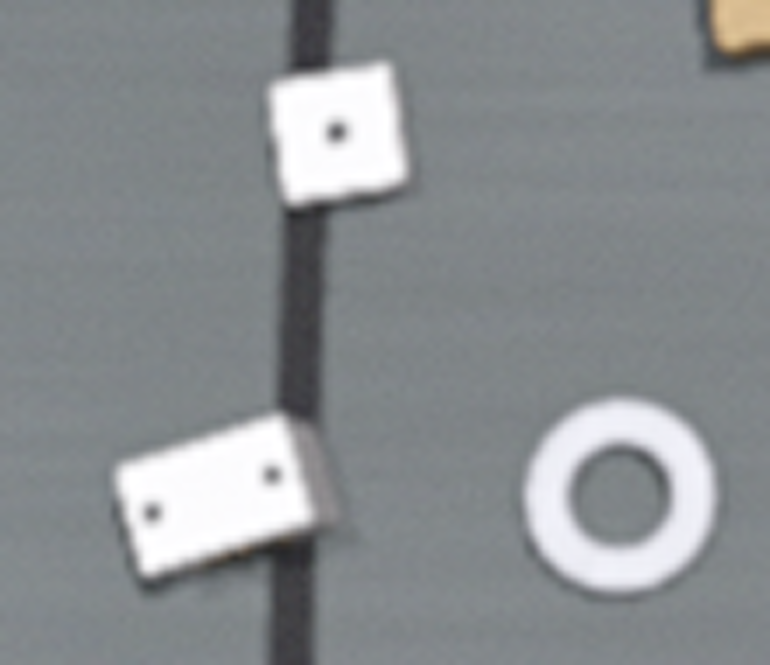

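View pics/scn.png

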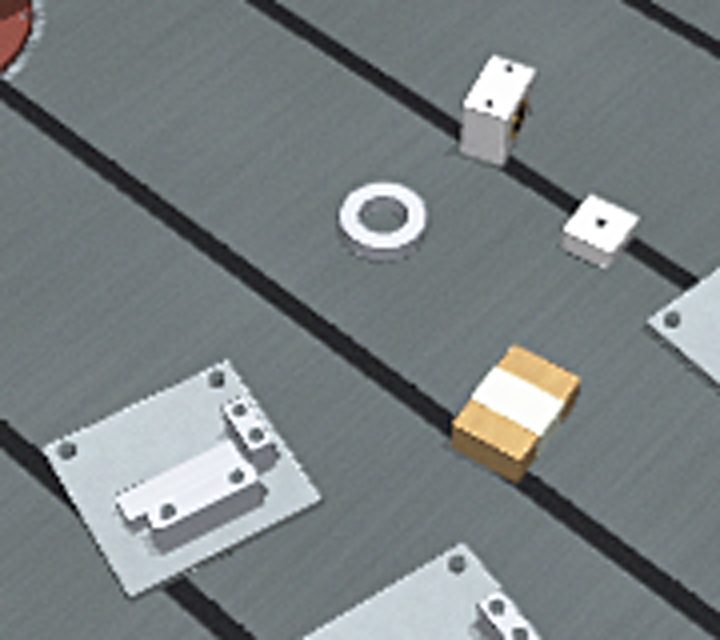

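```bash
cat >> h.py <<'E'
from scipy.optimize import least_squares
def fit(obs,p0):
    # obs: list of (C, local Nx3, uv Nx2); pose x,y,yaw
    def r(p):
        c,s=np.cos(p[2]),np.sin(p[2]); M=np.array([[c,-s,0],[s,c,0],[0,0,1]])
        return np.concatenate([(proj(C,L@M.T+[p[0],p[1],0])-uv).ravel() for C,L,uv in obs])
    s=least_squares(r,p0,loss="soft_l1"); return s.x,r(s.x).reshape(-1,2)
E
python3 - <<'E'
from h import *
C=cam("top")
uv=lambda a,o:(np.array(a)+.5)/7-.5+np.array(o)
N=np.array([[35,35,12],[35,-125,12],[-115,35,12],[-115,-125,12],[18,-6,50],[18,-90,50],[0,-90,50],[-34,-100,32],[-34,-4,32],[-52,18,50],[-6,18,50]])/1e3
n=uv([(235,110),(622,225),(130,478),(530,592),(325,168),(540,225),(530,270),(526,367),(286,310),(217,330),(248,212)],(300,190))
x,r=fit([(C,N,n)],[.58,-.16,-.2]); print(x,np.degrees(x[2]));print(r.round(1).tolist())
B=np.array([[20,32,60],[20,-32,60],[-20,-32,60],[-20,32,60]])/1e3
b=uv([(115,465),(285,410),(322,525),(145,580)],(160,190))
y,r=fit([(C,B,b)],[.48,.25,.2]); print(y,np.degrees(y[2]));print(r.round(1).tolist())
T=R.from_rotvec(ctrl.get_obs()["tool_rot"]).as_matrix(); print(T.round(3))
E
```

```text
[ 0.59061937 -0.14370846 -0.27427353] -15.714715826145728
[[-0.6, 0.5], [0.0, -0.5], [0.0, 0.4], [-0.2, 0.0], [0.4, 0.1], [-0.0, 0.3], [-0.2, 0.3], [-0.1, 0.3], [-0.2, -1.1], [0.4, -0.4], [0.5, -0.1]]
[0.48310592 0.25474299 0.30578501] 17.520190243158055
[[0.5, 0.7], [0.0, 1.0], [-1.1, -0.7], [0.3, -1.0]]
[[ 0.951  0.     0.31 ]
 [-0.31   0.     0.951]
 [ 0.    -1.     0.   ]]
```

```bash
cat >> h.py <<'E'
NEST=np.array([0.5906,-0.1437,-0.2743]); BLK=np.array([0.4831,0.2547,0.3058])
def nest2w(xn,yn,z=0,N=None):
    N=NEST if N is None else N; c,s=np.cos(N[2]),np.sin(N[2]); return np.array([N[0]+c*xn-s*yn,N[1]+s*xn+c*yn,z])
def plan(pos,yawz,n=5,vmax=.06,amax=10.5):
    o=ctrl.get_obs(); p=np.array(o["tool_pos"]); T=R.from_rotvec(o["tool_rot"])
    ty=np.array([0,0,-1.]);tz=np.array([np.cos(yawz),np.sin(yawz),0]);G=R.from_matrix(np.c_[np.cross(ty,tz),ty,tz])
    D=[];A=[]
    for i in range(n):
        d=pos-p; k=n-i
        d=d*min(1,vmax/max(1e-9,np.linalg.norm(d))); dl=np.round(T.inv().apply(d),4)
        a=np.degrees((T.inv()*G).as_rotvec()); a=np.round(a*min(1,amax/max(1e-9,np.linalg.norm(a))),1)
        D.append(dl.tolist());A.append(a.tolist()); p=p+T.apply(dl); T=T*R.from_rotvec(np.radians(a))
    print("delta",D,"\ndr",A,"\nremain",(pos-p).round(4),np.degrees((T.inv()*G).magnitude()).round(1))
def st():
    o=ctrl.get_obs(); T=R.from_rotvec(o["tool_rot"]).as_matrix()
    print("t",round(o["t"],2),"p",np.round(o["tool_pos"],4),"yawz",np.degrees(np.arctan2(T[1,2],T[0,2])).round(2),"down",T[2].round(3),"F",np.round(o["contact_force"],1),"op",round(float(o["opening"]),4))
E
python3 - <<'E'
from h import *
plan(np.array([.483,.255,.2]),BLK[2])
E
```

```text
delta [[0.0509, 0.0061, -0.0312], [0.0557, 0.0061, -0.0214], [0.0587, 0.0061, -0.0109], [0.0597, 0.006, 0.0], [0.0587, 0.0061, 0.0109]] 
dr [[-0.0, 10.5, -0.0], [-0.0, 10.5, -0.0], [-0.0, 10.5, -0.0], [-0.0, 10.5, -0.0], [-0.0, 10.5, -0.0]] 
remain [ 0.0958 -0.1122 -0.0149] 1.9
```

servo_tool --delta_pos '[[0.051, 0.006, -0.031], [0.056, 0.006, -0.021], [0.059, 0.006, -0.011], [0.06, 0.006, 0], [0.059, 0.006, 0.011]]' --dr '[[0, 10.5, 0], [0, 10.5, 0], [0, 10.5, 0], [0, 10.5, 0], [0, 10.5, 0]]' --grip '[1, 1, 1, 1, 1]'

```text
t: 1.23
tool_pos: [0.3896, 0.3623, 0.216]
tool_rot: [-1.339, 0.968, -0.969]
contact_force: [0.1, -0.1, -0.1]
opening: 0.0854
```

```bash
python3 - <<'E'
from h import *
st();plan(np.array([.483,.255,.2]),BLK[2])
E
```

```text
t 1.23 p [0.3896 0.3623 0.216 ] yawz 18.39 down [-0.003 -1.     0.005] F [ 0.1 -0.1 -0.1] op 0.0854
delta [[0.055, 0.0067, 0.0229], [0.0547, 0.0066, 0.0238], [0.0211, 0.0026, 0.0093], [0.0, 0.0, -0.0], [0.0, 0.0, -0.0]] 
dr [[-0.3, 0.9, -0.1], [0.0, -0.0, -0.0], [0.0, -0.0, -0.0], [0.0, -0.0, -0.0], [0.0, -0.0, -0.0]] 
remain [-0.     -0.0001 -0.    ] 0.1
```

servo_tool --delta_pos '[[0.055, 0.007, 0.023], [0.055, 0.007, 0.024], [0.021, 0.003, 0.009], [0, 0, 0]]' --dr '[[-0.3, 0.9, -0.1], [0, 0, 0], [0, 0, 0], [0, 0, 0]]' --grip '[1, 1, 1, 1]'

```text
t: 1.72
tool_pos: [0.4876, 0.2476, 0.199]
tool_rot: [-1.334, 0.988, -0.987]
contact_force: [1.5, 0.2, 0.5]
opening: 0.0858
```

```bash
python3 - <<'E'
from h import *
st(); C=cam("wrist"); im=ctrl.get_image("wrist"); cv2.imwrite("pics/w1.png",im[...,::-1])
c,s=np.cos(BLK[2]),np.sin(BLK[2])
B=np.array([[20,32,60],[20,-32,60],[-20,-32,60],[-20,32,60]])/1e3
print(proj(C,B@np.array([[c,-s,0],[s,c,0],[0,0,1]]).T+[BLK[0],BLK[1],0]).round(1).tolist(),C["e"])
for m in ctrl.masks_of("wrist","block_center"): print(m["score"],m["extent"])
E
```

```text
t 1.73 p [0.4876 0.2476 0.199 ] yawz 17.02 down [-0.001 -1.     0.001] F [1.5 0.2 0.5] op 0.0858
[[339.0, 144.5], [338.4, 211.3], [296.9, 211.7], [294.6, 144.9]] [0.46652215 0.31814423 0.3269787 ]
0.87 [299.4, 137.6, 343.6, 209.7]
```

View pics/w1.png

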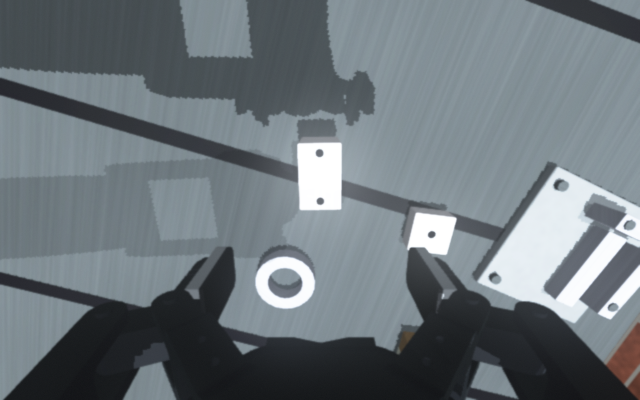

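```bash
python3 - <<'E'
from h import *
im=cv2.imread("pics/w1.png"); crop(im,280,110,360,230,5,"w1b.png")
g=im.min(2); m=(g>235).astype(np.uint8); m[:, :280]=0;m[:,360:]=0;m[:110]=0;m[230:]=0
m=cv2.morphologyEx(m,cv2.MORPH_CLOSE,np.ones((9,9)))
n,l,s,c=cv2.connectedComponentsWithStats(m); k=1+np.argmax(s[1:,4]); pts=np.argwhere(l==k)[:,::-1].astype(np.float32)
r=cv2.minAreaRect(pts); b=cv2.boxPoints(r); print(r,b.tolist(),s[k])
E
```

```text
((319.0, 176.0), (66.0, 42.0), 90.0) [[298.0, 143.0], [340.0, 143.0], [340.0, 209.0], [298.0, 209.0]] [ 298  143   43   67 2778]
```

View pics/w1b.png

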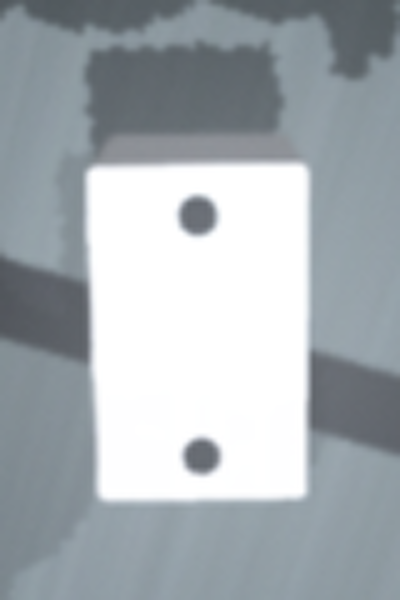

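```bash
python3 - <<'E'
from h import *
C=cam("wrist"); B=np.array([[20,32,60],[20,-32,60],[-20,-32,60],[-20,32,60]])/1e3
uv=np.array([[341.7,142.3],[341.3,209.3],[299.3,209.7],[297.1,142.7]])
x,r=fit([(C,B,uv)],BLK);print(x.round(4),np.degrees(x[2]),r.round(1).tolist())
st()
# sweep: target over block
plan(np.array([x[0],x[1],.1]),x[2])
E
```

```text
[0.484  0.2588 0.311 ] 17.817758082224238 [[-0.1, -0.1], [-0.3, -0.0], [0.2, 0.0], [0.1, 0.1]]
t 1.82 p [0.4867 0.2491 0.1993] yawz 17.17 down [-0.001 -1.     0.001] F [-0.2  0.4 -0.9] op 0.0858
delta [[-0.006, 0.0597, 0.0001], [-0.004, 0.0396, 0.0001], [-0.0, -0.0, -0.0], [-0.0, -0.0, -0.0], [-0.0, -0.0, -0.0]] 
dr [[-0.1, -0.6, -0.1], [0.0, -0.0, 0.0], [0.0, -0.0, 0.0], [0.0, -0.0, 0.0], [0.0, -0.0, 0.0]] 
remain [-0.  0.  0.] 0.1
```

servo_tool --delta_pos '[[-0.005, 0.06, 0], [-0.004, 0.04, 0], [0, 0, 0]]' --dr '[[0, -0.5, 0], [0, 0, 0], [0, 0, 0]]' --grip '[1, 1, 1]'

```text
t: 2.2
tool_pos: [0.4837, 0.262, 0.1]
tool_rot: [-1.334, 0.972, -0.976]
contact_force: [0.1, 0.8, 0.2]
opening: 0.0853
```

```bash
python3 - <<'E'
from h import *
st(); C=cam("wrist"); im=ctrl.get_image("wrist"); cv2.imwrite("pics/w2.png",im[...,::-1]); 
plan(np.array([.484,.2575,.0375]),np.radians(17.7))
E
```

```text
t 2.2 p [0.4837 0.262  0.1   ] yawz 17.98 down [-0.002 -1.     0.007] F [0.1 0.8 0.2] op 0.0853
delta [[0.0042, 0.0598, -0.0029], [0.0004, 0.0047, -0.0002], [-0.0, 0.0, -0.0], [-0.0, 0.0, -0.0], [-0.0, 0.0, -0.0]] 
dr [[-0.6, 0.3, -0.2], [0.0, -0.0, 0.0], [0.0, -0.0, 0.0], [0.0, -0.0, 0.0], [0.0, -0.0, 0.0]] 
remain [-0.  0. -0.] 0.1
```

View pics/w2.png

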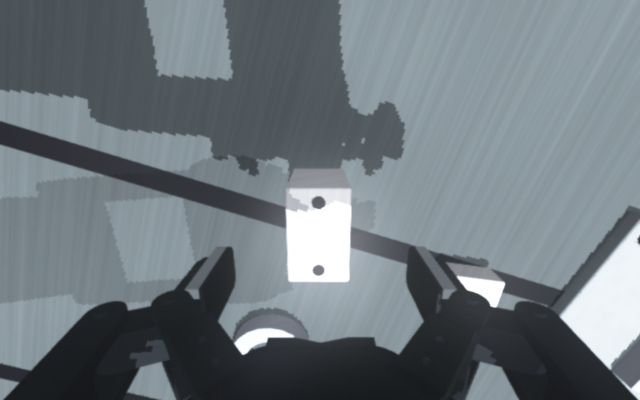

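```bash
python3 - <<'E'
from h import *
C=cam("wrist"); B=np.array([[20,32,60],[20,-32,60],[-20,-32,60],[-20,32,60]])/1e3
uv=np.array([[351.5,188],[350,282],[288.5,282],[286.5,188]])
x,r=fit([(C,B,uv)],BLK);print(x.round(4),np.degrees(x[2]),r.round(1).tolist())
st()
plan(np.array([x[0],x[1],.0375]),np.radians(17.7))
E
```

```text
[0.4869 0.257  0.3128] 17.919279174898836 [[0.9, 0.3], [-0.7, -0.7], [0.5, -0.4], [-0.7, 0.5]]
t 2.25 p [0.485  0.2625 0.1021] yawz 17.97 down [-0.003 -1.     0.01 ] F [ 0.9 -0.9  0.2] op 0.0857
delta [[0.0055, 0.0597, -0.0005], [0.0004, 0.0048, 0.0001], [0.0, 0.0, -0.0], [0.0, 0.0, -0.0], [0.0, 0.0, -0.0]] 
dr [[-0.6, 0.3, -0.2], [0.0, -0.0, 0.0], [0.0, -0.0, 0.0], [0.0, -0.0, 0.0], [0.0, -0.0, 0.0]] 
remain [-0. -0. -0.] 0.1
```

servo_tool --delta_pos '[[0.005, 0.04, 0], [0, 0.025, 0], [0, 0, 0]]' --dr '[[-0.5, 0.2, -0.2], [0, 0, 0], [0, 0, 0]]' --grip '[1, 1, 1]'

```text
t: 2.62
tool_pos: [0.4921, 0.2618, 0.0447]
tool_rot: [-1.328, 0.966, -0.981]
contact_force: [-0.0, -0.5, 0.4]
opening: 0.0855
```

```bash
python3 - <<'E'
from h import *
for i in range(3): st(); im=ctrl.get_image("wrist")
cv2.imwrite("pics/w3.png",im[...,::-1]); 
plan(np.array([.486,.257,.0375]),np.radians(17.8),n=2)
E
```

```text
t 2.62 p [0.4921 0.2618 0.0447] yawz 17.95 down [ 0.    -1.     0.016] F [-0.  -0.5  0.4] op 0.0855
t 2.67 p [0.4931 0.2621 0.0461] yawz 17.95 down [ 0.    -1.     0.018] F [-0.1 -0.4  0.5] op 0.0853
t 2.73 p [0.4936 0.2622 0.0466] yawz 17.94 down [ 0.    -1.     0.019] F [-0.3 -0.2  0.1] op 0.0854
delta [[0.0025, 0.0091, -0.0091], [0.0, -0.0, 0.0]] 
dr [[-1.1, 0.1, 0.0], [-0.0, 0.0, 0.0]] 
remain [ 0. -0.  0.] 0.1
```

View pics/w3.png

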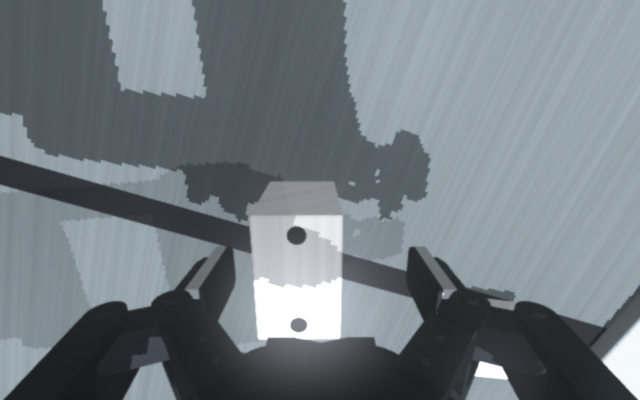

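servo_tool --delta_pos '[[0.003, 0.009, -0.009], [0, 0, 0]]' --dr '[[-1.1, 0, 0], [0, 0, 0]]' --grip '[1, 1]'

```text
t: 3.02
tool_pos: [0.4872, 0.2569, 0.0398]
tool_rot: [-1.338, 0.973, -0.977]
contact_force: [0.4, -0.2, -0.1]
opening: 0.0855
```

```bash
python3 - <<'E'
from h import *
st()
plan(np.array([.486,.257,.0375]),np.radians(17.8),n=2)
E
```

```text
t 3.02 p [0.4872 0.2569 0.0398] yawz 17.95 down [-0.    -1.     0.004] F [ 0.4 -0.2 -0.1] op 0.0855
delta [[-0.0005, 0.0023, -0.0011], [0.0, 0.0, 0.0]] 
dr [[-0.2, 0.2, -0.0], [-0.0, -0.0, -0.0]] 
remain [ 0. -0. -0.] 0.0
```

servo_tool --delta_pos '[[0, 0.003, -0.001], [0, 0, 0], [0, 0, 0], [0, 0, 0], [0, 0, 0]]' --dr '[[-0.2, 0, 0], [0, 0, 0], [0, 0, 0], [0, 0, 0], [0, 0, 0]]' --grip '[0.4, 0.2, 0.2, 0.2, 0.2]' --grip_force 60

```text
t: 3.65
tool_pos: [0.4866, 0.2566, 0.0375]
tool_rot: [-1.341, 0.975, -0.976]
contact_force: [0.0, -0.2, -0.0]
opening: 0.0393
```

```bash
python3 - <<'E'
from h import *
st()
im=ctrl.get_image("wrist"); st()
cv2.imwrite("pics/w4.png",im[...,::-1]); 
E
```

```text
t 3.65 p [0.4866 0.2566 0.0375] yawz 17.94 down [-0.    -1.     0.001] F [ 0.  -0.2 -0. ] op 0.0393
t 3.7 p [0.4866 0.2566 0.0374] yawz 17.94 down [-0.    -1.     0.001] F [-0.7 -0.   0.7] op 0.0393
```

View pics/w4.png

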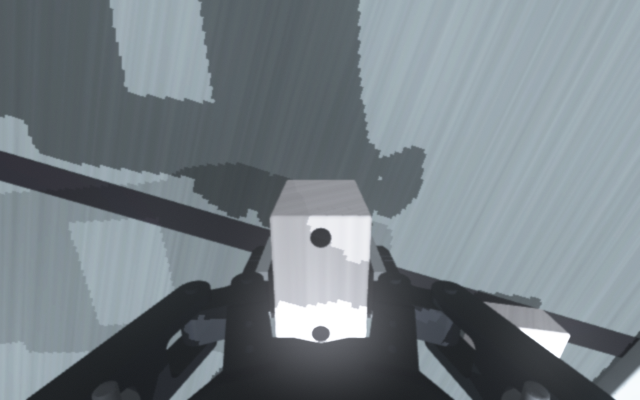

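servo_tool --delta_pos '[[0, -0.04, 0], [0, -0.05, 0], [0, -0.03, 0], [0, 0, 0]]' --dr '[[0, 0, 0], [0, 0, 0], [0, 0, 0], [0, 0, 0]]' --grip '[0.2, 0.2, 0.2, 0.2]'

```text
t: 4.2
tool_pos: [0.4828, 0.2551, 0.1539]
tool_rot: [-1.35, 0.982, -0.972]
contact_force: [-0.1, 0.0, -3.5]
opening: 0.0391
```

```bash
python3 - <<'E'
from h import *
st()
t=nest2w(-.03,-.05,.15); print(t)
plan(t,NEST[2],vmax=.055,amax=8)
E
```

```text
t 4.2 p [0.4828 0.2551 0.1539] yawz 17.94 down [ 0.   -1.   -0.01] F [-0.1  0.  -3.5] op 0.0391
[ 0.54817789 -0.18370456  0.15      ]
delta [[0.0542, 0.0006, -0.009], [0.055, 0.0006, -0.0014], [0.0546, 0.0005, 0.0063], [0.0532, 0.0004, 0.0138], [0.0508, 0.0005, 0.0211]] 
dr [[0.1, 8.0, 0.0], [0.1, 8.0, 0.1], [0.2, 8.0, 0.1], [0.1, 8.0, 0.0], [0.1, 1.7, 0.0]] 
remain [ 0.0248 -0.167  -0.0015] 0.1
```

servo_tool --delta_pos '[[0.05, 0, -0.008], [0.055, 0, -0.001], [0.055, 0, 0.006], [0.053, 0, 0.014], [0.05, 0, 0.021]]' --dr '[[0.2, 8, 0], [0.1, 8, 0], [0.1, 8, 0], [0.1, 8, 0], [0, 1.7, 0]]' --grip '[0.2, 0.2, 0.2, 0.2, 0.2]'

```text
t: 4.82
tool_pos: [0.5151, -0.0161, 0.1398]
tool_rot: [-1.077, 1.429, -1.413]
contact_force: [0.4, 0.1, -3.9]
opening: 0.0391
```

```bash
python3 - <<'E'
from h import *
st()
t=nest2w(-.03,-.05,.15); print(t)
plan(t,NEST[2],vmax=.055,amax=8)
E
```

```text
t 4.83 p [ 0.5151 -0.0161  0.1398] yawz -16.41 down [ 0.008 -1.    -0.017] F [ 0.4  0.1 -3.9] op 0.0391
[ 0.54817789 -0.18370456  0.15      ]
delta [[0.0487, -0.0033, 0.0254], [0.049, -0.0033, 0.0248], [0.049, -0.0032, 0.0248], [0.0054, -0.0004, 0.0028], [-0.0, 0.0, -0.0]] 
dr [[1.0, -0.7, 0.4], [-0.0, 0.0, 0.0], [-0.0, 0.0, 0.0], [-0.0, 0.0, 0.0], [-0.0, 0.0, 0.0]] 
remain [-0.  0. -0.] 0.0
```

servo_tool --delta_pos '[[0.049, -0.004, 0.025], [0.049, -0.004, 0.025], [0.045, -0.003, 0.022], [0, 0, 0], [0, 0, 0]]' --dr '[[0.5, -0.4, 0.2], [0.5, -0.3, 0.2], [0, 0, 0], [0, 0, 0], [0, 0, 0]]' --grip '[0.2, 0.2, 0.2, 0.2, 0.2]'

```text
t: 5.45
tool_pos: [0.5371, -0.1792, 0.1343]
tool_rot: [-1.075, 1.431, -1.399]
contact_force: [-0.3, 0.2, -4.0]
opening: 0.039
```

```bash
python3 - <<'E'
from h import *
st()
ims={}
for n in("wrist","scene","top"):
    C=cam(n); ims[n]=ctrl.get_image(n)[...,::-1].copy()
    L=np.array([[35,35,12],[35,-125,12],[-115,-125,12],[-115,35,12],[18,-6,50],[18,-90,50],[0,-90,50],[0,-6,50],[-52,18,50],[-6,18,50],[-6,0,50],[-52,0,50],[-34,-100,32],[-10,-100,32],[-34,-4,32]])/1e3
    P=np.array([nest2w(a,b,c) for a,b,c in L]); uv=proj(C,P); print(n,uv.round(1).tolist())
    cv2.imwrite(f"pics/{n}5.png",ims[n])
st()
t=nest2w(-.027,-.042,.15)
plan(t,NEST[2],vmax=.055,amax=8,n=2)
E
```

```text
t 5.45 p [ 0.5371 -0.1792  0.1343] yawz -16.05 down [-0.002 -1.    -0.021] F [-0.3  0.2 -4. ] op 0.039
wrist [[418.0, 92.8], [402.9, 269.8], [247.0, 268.9], [231.5, 94.2], [404.7, 151.1], [396.6, 256.2], [374.0, 256.1], [379.5, 151.2], [306.5, 117.1], [372.6, 116.7], [371.4, 142.8], [307.0, 143.1], [331.2, 256.2], [358.8, 256.3], [331.7, 145.4]]
scene [[300.0, 213.9], [251.7, 238.9], [229.4, 201.5], [275.9, 179.2], [284.3, 209.1], [258.3, 222.3], [255.4, 217.6], [281.3, 204.6], [279.9, 188.6], [287.5, 199.5], [282.1, 202.2], [274.6, 191.2], [247.8, 213.8], [251.5, 219.9], [276.8, 199.4]]
top [[332.5, 205.8], [388.5, 221.2], [375.1, 274.2], [318.2, 258.3], [346.4, 213.6], [376.7, 222.0], [375.1, 228.4], [344.7, 220.0], [331.0, 236.3], [335.5, 219.8], [341.9, 221.6], [337.5, 238.1], [374.6, 242.3], [376.8, 233.7], [340.2, 232.7]]
t 5.6 p [ 0.5379 -0.1786  0.1357] yawz -15.95 down [-0.002 -1.    -0.019] F [-0.5 -0.2 -4.6] op 0.0396
delta [[-0.006, -0.0146, 0.014], [0.0, 0.0, -0.0]] 
dr [[1.1, -0.2, -0.1], [-0.0, -0.0, -0.0]] 
remain [-0.  0. -0.] 0.0
```

View pics/wrist5.png

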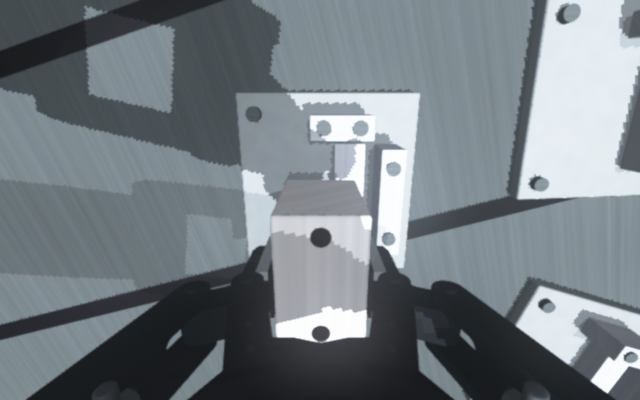

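```bash
python3 - <<'E'
from h import *
im=cv2.imread("pics/wrist5.png"); crop(im,220,80,440,280,3.6,"w5n.png")
E
```

```text
(no output)
```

View pics/w5n.png

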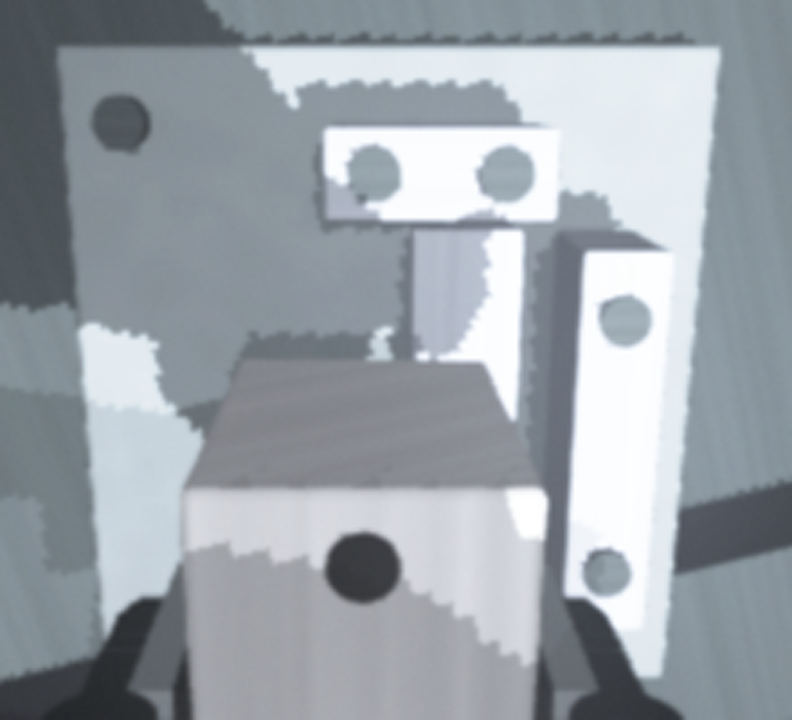

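```bash
python3 - <<'E'
from h import *
C=cam("wrist"); st()
uv=lambda a:(np.array(a)+.5)/3.6-.5+np.array([220,80])
L=np.array([[-115,35,12],[35,35,12],[35,-125,12],[0,-6,50],[18,-6,50],[18,-90,50],[-52,18,50],[-6,18,50],[-6,0,50],[-52,0,50]])/1e3
n=uv([(58,46),(720,48),(662,676),(585,252),(672,252),(642,630),(324,128),(558,128),(557,221),(323,219)])
def f(p):
    c,s=np.cos(p[2]),np.sin(p[2]); M=np.array([[c,-s,0],[s,c,0],[0,0,1]])
    return (proj(C,L@M.T+[p[0],p[1],p[3]])-n).ravel()
s=least_squares(f,[*NEST,0]); print("nest w/ free z",s.x.round(4),s.fun.reshape(-1,2).round(1).tolist())
x,r=fit([(C,L,n)],NEST); print("nest",x.round(4),np.degrees(x[2]),r.round(1).tolist())
o=ctrl.get_obs();zb=o["tool_pos"][2]-.0375
B=np.array([[-20,32,60],[20,32,60],[-20,32,0],[20,32,0]])/1e3+[0,0,zb]
b=uv([(187,488),(546,490),(240,362),(490,362)])
y,r=fit([(C,B,b)],[.537,-.18,-.27]); print("blk",y.round(4),np.degrees(y[2]),r.round(1).tolist())
for N in (x,):
    d=y[:2]-N[:2]; c,s_=np.cos(N[2]),np.sin(N[2]); print("blk in nest",c*d[0]+s_*d[1],-s_*d[0]+c*d[1])
E
```

```text
t 5.6 p [ 0.5379 -0.1786  0.1357] yawz -15.95 down [-0.002 -1.    -0.019] F [-0.5 -0.2 -4.6] op 0.0396
nest w/ free z [ 0.5937 -0.1429 -0.2797 -0.0013] [[-0.7, -0.2], [0.2, -0.7], [-0.2, 0.3], [-0.4, 0.0], [0.3, 0.1], [-0.3, -0.8], [0.2, 0.1], [0.6, 0.2], [-0.5, 0.3], [0.7, 0.6]]
nest [ 0.5935 -0.1427 -0.279 ] -15.987443284033821 [[-1.4, -0.4], [0.4, -1.0], [0.1, 0.8], [-0.4, 0.0], [0.5, 0.1], [-0.1, -0.2], [-0.1, -0.0], [0.6, 0.0], [-0.5, 0.2], [0.4, 0.6]]
blk [ 0.5392 -0.1774 -0.2764] -15.836561781683772 [[-4.4, 0.7], [0.3, 0.6], [0.7, -1.3], [0.5, -1.1]]
blk in nest -0.042684138120758136 -0.04824611900531457
```

```bash
sed -i 's/^NEST=.*; BLK/NEST=np.array([0.593,-0.143,-0.278]); BLK/' h.py; python3 - <<'E'
from h import *
plan(nest2w(-.029,-.0435,.10),NEST[2],n=3)
E
```

```text
delta [[-0.0058, 0.0354, 0.0149], [-0.0, 0.0, -0.0], [-0.0, 0.0, -0.0]] 
dr [[1.1, -0.0, -0.1], [-0.0, -0.0, -0.0], [-0.0, -0.0, -0.0]] 
remain [-0.  0. -0.] 0.0
```

servo_tool --delta_pos '[[-0.006, 0.02, 0.015], [0, 0.015, 0], [0, 0, 0], [0, 0, 0]]' --dr '[[1.1, 0, 0], [0, 0, 0], [0, 0, 0], [0, 0, 0]]' --grip '[0.2, 0.2, 0.2, 0.2]'

```text
t: 6.1
tool_pos: [0.5538, -0.1737, 0.0999]
tool_rot: [-1.065, 1.408, -1.407]
contact_force: [-0.1, 0.4, -4.5]
opening: 0.0393
```

```bash
cat >> h.py <<'E'
def tn():
    st(); o=ctrl.get_obs(); d=np.array(o["tool_pos"])[:2]-NEST[:2]; c,s=np.cos(NEST[2]),np.sin(NEST[2]); f=o["contact_force"]
    print("TCP in nest mm",np.round([1e3*(c*d[0]+s*d[1]),1e3*(-s*d[0]+c*d[1])],1),"F nest",np.round([c*f[0]+s*f[1],-s*f[0]+c*f[1],f[2]],1))
E
python3 - <<'E'
from h import *
tn()
im=ctrl.get_image("wrist"); cv2.imwrite("pics/w6.png",im[...,::-1])
plan(nest2w(-.029,-.0435,.074),NEST[2],n=3)
E
```

```text
t 6.1 p [ 0.5538 -0.1737  0.0999] yawz -15.67 down [-0.002 -1.     0.001] F [-0.1  0.4 -4.5] op 0.0393
TCP in nest mm [-29.3 -40.2] F nest [-0.2  0.4 -4.5]
delta [[0.0032, 0.0258, 0.0004], [0.0, 0.0, -0.0], [0.0, 0.0, -0.0]] 
dr [[-0.0, 0.2, -0.1], [-0.0, 0.0, -0.0], [-0.0, 0.0, -0.0]] 
remain [-0. -0. -0.] 0.0
```

View pics/w6.png

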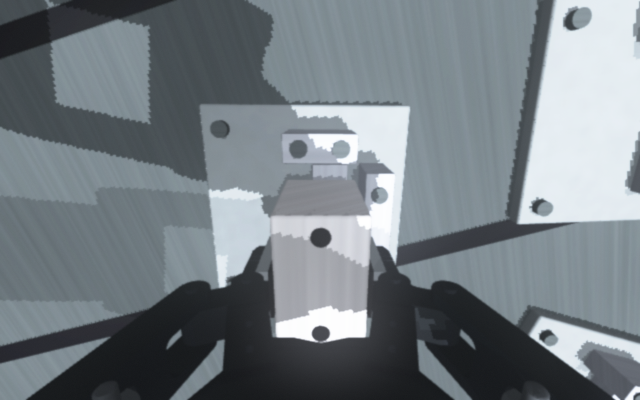

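servo_tool --delta_pos '[[0.003, 0.013, 0], [0, 0.012, 0], [0, 0, 0]]' --dr '[[0, 0.2, 0], [0, 0, 0], [0, 0, 0]]' --grip '[0.2, 0.2, 0.2]'

```text
t: 6.52
tool_pos: [0.5529, -0.1772, 0.074]
tool_rot: [-1.062, 1.41, -1.411]
contact_force: [-1.3, 0.3, -4.1]
opening: 0.0389
```

```bash
python3 - <<'E'
from h import *
tn()
im=ctrl.get_image("scene"); cv2.imwrite("pics/s7.png",cv2.resize(im[150:270,200:340,::-1],None,fx=5,fy=5,interpolation=cv2.INTER_CUBIC))
tn()
E
```

```text
t 6.53 p [ 0.5529 -0.1772  0.074 ] yawz -15.92 down [-0.001 -1.     0.002] F [-1.3  0.3 -4.1] op 0.0389
TCP in nest mm [-29.2 -43.9] F nest [-1.3 -0.  -4.1]
t 6.58 p [ 0.5533 -0.1774  0.0746] yawz -15.92 down [-0.001 -1.     0.003] F [-0.4 -0.2 -4.4] op 0.0393
TCP in nest mm [-28.7 -43.9] F nest [-0.4 -0.3 -4.4]
```

View pics/s7.png

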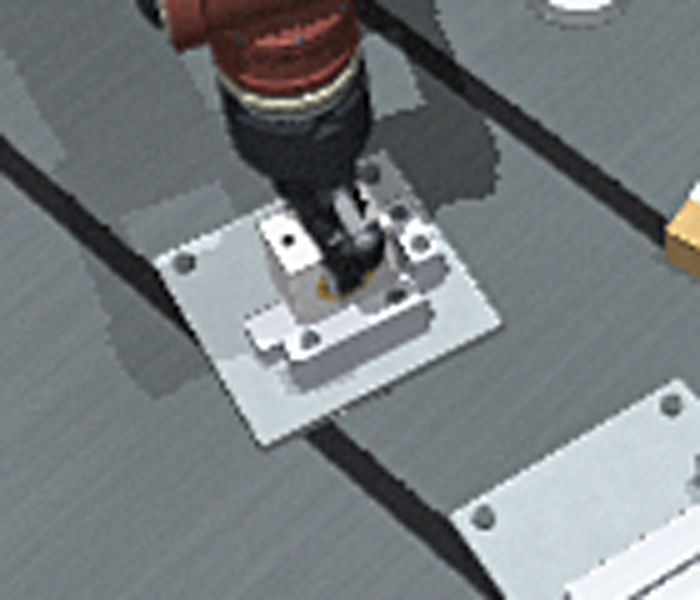

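Block is over the rail, clear of the stops. I'll lower it in small steps and watch Fz.

servo_tool --delta_pos '[[0, 0.003, 0], [0, 0.002, 0]]' --dr '[[0, 0, 0], [0, 0, 0]]' --grip '[0.2, 0.2]'

```text
t: 6.82
tool_pos: [0.5539, -0.1776, 0.07]
tool_rot: [-1.061, 1.408, -1.412]
contact_force: [0.2, 0.3, -3.5]
opening: 0.039
```

servo_tool --delta_pos '[[0, 0.002, 0]]' --dr '[[0, 0, 0]]' --grip '[0.2]'

```text
t: 6.95
tool_pos: [0.5542, -0.1777, 0.0694]
tool_rot: [-1.062, 1.408, -1.412]
contact_force: [-5.4, 3.2, 11.1]
opening: 0.0393
```

servo_tool --delta_pos '[[0, 0, 0], [0, 0, 0], [0, 0, 0]]' --dr '[[0, 0, 0], [0, 0, 0], [0, 0, 0]]' --grip '[0.2, 0.2, 0.2]'

```text
t: 7.32
tool_pos: [0.5546, -0.1779, 0.0696]
tool_rot: [-1.061, 1.407, -1.413]
contact_force: [-0.6, 0.2, -5.4]
opening: 0.0394
```

```bash
python3 - <<'E'
from h import *
tn()
im=ctrl.get_image("wrist"); cv2.imwrite("pics/w8.png",im[...,::-1]);tn()
E
```

```text
t 7.33 p [ 0.5546 -0.1779  0.0696] yawz -15.92 down [-0.001 -1.     0.005] F [-0.6  0.2 -5.4] op 0.0394
TCP in nest mm [-27.4 -44.1] F nest [-0.6  0.  -5.4]
t 7.38 p [ 0.5546 -0.1779  0.0695] yawz -15.91 down [-0.001 -1.     0.005] F [ 0.5 -0.6 -5.2] op 0.0395
TCP in nest mm [-27.4 -44.1] F nest [ 0.7 -0.4 -5.2]
```

View pics/w8.png

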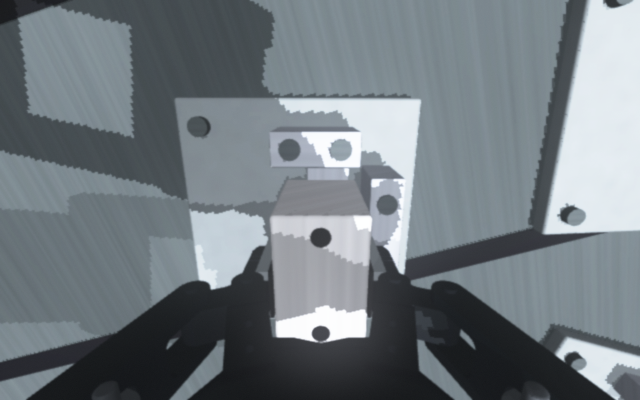

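servo_tool --delta_pos '[[0, 0.002, 0], [0, 0.002, 0], [0, 0.002, 0], [0, 0.002, 0]]' --dr '[[-0.3, 0, 0], [0, 0, 0], [0, 0, 0], [0, 0, 0]]' --grip '[0.2, 0.2, 0.2, 0.2]'

```text
t: 7.88
tool_pos: [0.5558, -0.1783, 0.0694]
tool_rot: [-1.066, 1.412, -1.409]
contact_force: [-4.6, 3.2, 7.2]
opening: 0.0395
```

```bash
python3 - <<'E'
from h import *
tn()
E
```

```text
t 7.88 p [ 0.5558 -0.1783  0.0694] yawz -15.87 down [-0.    -1.    -0.002] F [-4.6  3.2  7.2] op 0.0395
TCP in nest mm [-26.1 -44.2] F nest [-5.3  1.8  7.2]
```

servo_tool --delta_pos '[[0, -0.002, -0.004], [0, 0.002, 0], [0, 0.003, 0], [0, 0.002, 0], [0, 0.002, 0]]' --dr '[[0, 0, 0], [0, 0, 0], [0, 0, 0], [0, 0, 0], [0, 0, 0]]' --grip '[0.2, 0.2, 0.2, 0.2, 0.2]'

```text
t: 8.5
tool_pos: [0.5527, -0.1776, 0.0694]
tool_rot: [-1.068, 1.414, -1.408]
contact_force: [-7.5, 3.5, 9.7]
opening: 0.0394
```

servo_tool --delta_pos '[[0, 0.002, 0], [0, 0.002, 0]]' --dr '[[0, 0, 0], [0, 0, 0]]' --grip '[0.2, 0.2]'

```text
t: 8.75
tool_pos: [0.5528, -0.1776, 0.0695]
tool_rot: [-1.07, 1.415, -1.406]
contact_force: [-7.5, 3.3, 9.6]
opening: 0.0394
```

```bash
python3 - <<'E'
from h import *
tn()
E
```

```text
t 8.75 p [ 0.5528 -0.1776  0.0695] yawz -15.84 down [-0.    -1.    -0.007] F [-7.5  3.3  9.6] op 0.0394
TCP in nest mm [-29.2 -44.3] F nest [-8.1  1.1  9.6]
```

servo_tool --delta_pos '[[-0.004, 0, 0], [-0.003, 0.001, 0], [-0.003, 0.001, 0], [-0.003, 0.001, 0]]' --dr '[[0.4, 0, 0], [0, 0, 0], [0, 0, 0], [0, 0, 0]]' --grip '[0.2, 0.2, 0.2, 0.2]' --grip_force 80

```text
t: 9.25
tool_pos: [0.5584, -0.1678, 0.0696]
tool_rot: [-1.066, 1.402, -1.417]
contact_force: [-7.9, -8.5, 8.5]
opening: 0.0388
```

```bash
python3 - <<'E'
from h import *
tn()
E
```

```text
t 9.25 p [ 0.5584 -0.1678  0.0696] yawz -15.82 down [ 0.005 -1.     0.006] F [-7.9 -8.5  8.5] op 0.0388
TCP in nest mm [-26.5 -33.4] F nest [ -5.2 -10.3   8.5]
```

servo_tool --delta_pos '[[-0.001, 0, 0.003], [-0.001, 0.001, 0.003], [-0.001, 0.001, 0.003]]' --dr '[[-0.3, 0, -0.3], [0, 0, 0], [0, 0, 0]]' --grip '[0.2, 0.2, 0.2]'

```text
t: 9.62
tool_pos: [0.5624, -0.1688, 0.0698]
tool_rot: [-1.093, 1.416, -1.411]
contact_force: [-12.1, -2.1, 12.9]
opening: 0.0391
```

```bash
python3 - <<'E'
from h import *
tn()
im=ctrl.get_image("wrist"); cv2.imwrite("pics/w9.png",im[...,::-1]);tn()
E
```

```text
t 9.62 p [ 0.5624 -0.1688  0.0698] yawz -15.68 down [ 0.018 -1.    -0.017] F [-12.1  -2.1  12.9] op 0.0391
TCP in nest mm [-22.4 -33.2] F nest [-11.   -5.4  12.9]
t 9.68 p [ 0.5627 -0.1689  0.0699] yawz -15.68 down [ 0.018 -1.    -0.016] F [-11.3  -3.1  12. ] op 0.0389
TCP in nest mm [-22.  -33.2] F nest [-10.1  -6.1  12. ]
```

View pics/w9.png

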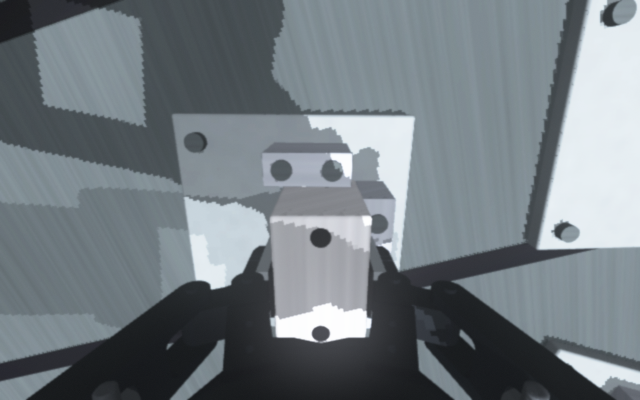

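servo_tool --delta_pos '[[-0.001, 0, 0.002], [-0.001, 0.0005, 0.002]]' --dr '[[0.9, 0, 1.0], [0.2, 0, 0.2]]' --grip '[0.2, 0.2]'

```text
t: 9.93
tool_pos: [0.5634, -0.1694, 0.0695]
tool_rot: [-1.074, 1.412, -1.404]
contact_force: [-11.0, -2.8, 11.8]
opening: 0.0393
```

```bash
python3 - <<'E'
from h import *
tn()
E
```

```text
t 9.93 p [ 0.5634 -0.1694  0.0695] yawz -15.58 down [ 0.002 -1.    -0.007] F [-11.   -2.8  11.8] op 0.0393
TCP in nest mm [-21.2 -33.5] F nest [-9.8 -5.7 11.8]
```

servo_tool --delta_pos '[[-0.002, -0.0005, 0.003], [-0.002, 0, 0.003]]' --dr '[[0.4, -0.3, 0.2], [0.2, 0, 0.2]]' --grip '[0.2, 0.2]'

```text
t: 10.18
tool_pos: [0.5637, -0.1694, 0.0696]
tool_rot: [-1.081, 1.415, -1.398]
contact_force: [-16.5, -5.5, 14.5]
opening: 0.0391
```

```bash
python3 - <<'E'
from h import *
tn()
E
```

```text
t 10.18 p [ 0.5637 -0.1694  0.0696] yawz -15.39 down [ 0.003 -1.    -0.014] F [-16.5  -5.5  14.5] op 0.0391
TCP in nest mm [-20.9 -33.4] F nest [-14.3  -9.8  14.5]
```

servo_tool --delta_pos '[[-0.005, -0.001, 0.005], [-0.005, -0.001, 0.005]]' --dr '[[0.8, 0.2, 0.2], [0.5, 0.2, 0.1]]' --grip '[0.2, 0.2]' --grip_force 100

```text
t: 10.42
tool_pos: [0.5641, -0.169, 0.07]
tool_rot: [-1.095, 1.42, -1.409]
contact_force: [-22.1, -14.1, 12.7]
opening: 0.0391
```

```bash
python3 - <<'E'
from h import *
tn()
im=ctrl.get_image("wrist"); cv2.imwrite("pics/w10.png",im[...,::-1]);
im=ctrl.get_image("scene"); cv2.imwrite("pics/s10.png",cv2.resize(im[150:270,200:340,::-1],None,fx=5,fy=5,interpolation=cv2.INTER_CUBIC))
tn()
E
```

```text
t 10.43 p [ 0.5641 -0.169   0.07  ] yawz -15.75 down [ 0.018 -1.    -0.021] F [-22.1 -14.1  12.7] op 0.0391
TCP in nest mm [-20.7 -33. ] F nest [-17.3 -19.7  12.7]
t 10.53 p [ 0.5641 -0.169   0.07  ] yawz -15.74 down [ 0.018 -1.    -0.021] F [-24.  -14.5  13.6] op 0.0391
TCP in nest mm [-20.6 -32.9] F nest [-19.1 -20.6  13.6]
```

View pics/w10.png

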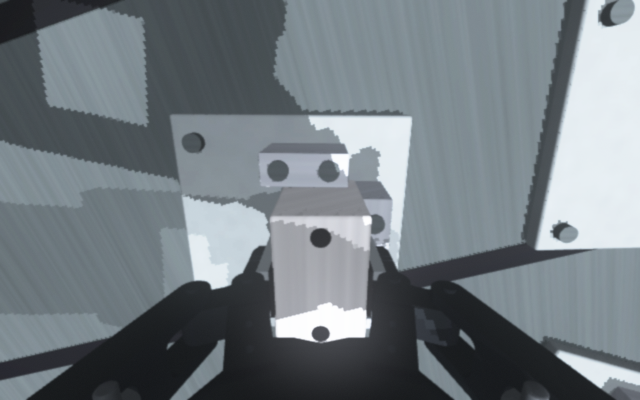

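View pics/s10.png

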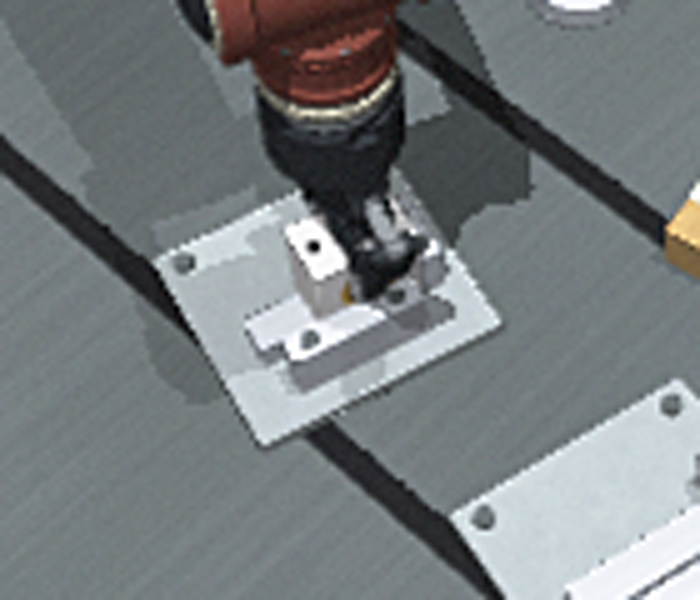

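servo_tool --delta_pos '[[-0.004, 0.0, 0.004], [-0.004, 0.0, 0.004]]' --dr '[[2.2, 0, 2.0], [1.5, 0, 1.5]]' --grip '[0.2, 0.2]'

```text
t: 10.78
tool_pos: [0.5633, -0.1691, 0.0696]
tool_rot: [-1.035, 1.402, -1.398]
contact_force: [-20.8, -8.4, 17.5]
opening: 0.0389
```

```bash
python3 - <<'E'
from h import *
tn()
E
```

```text
t 10.78 p [ 0.5633 -0.1691  0.0696] yawz -15.64 down [-0.026 -1.     0.017] F [-20.8  -8.4  17.5] op 0.0389
TCP in nest mm [-21.4 -33.2] F nest [-17.7 -13.8  17.5]
```

servo_tool --delta_pos '[[-0.004, 0.0, 0.004]]' --dr '[[-0.3, 0, -0.6]]' --grip '[0.2]'

```text
t: 10.9
tool_pos: [0.5637, -0.1691, 0.0696]
tool_rot: [-1.059, 1.41, -1.403]
contact_force: [-17.3, -11.3, 9.8]
opening: 0.0389
```

```bash
python3 - <<'E'
from h import *
tn()
E
```

```text
t 10.9 p [ 0.5637 -0.1691  0.0696] yawz -15.7 down [-0.009 -1.     0.001] F [-17.3 -11.3   9.8] op 0.0389
TCP in nest mm [-21.  -33.1] F nest [-13.6 -15.6   9.8]
```

servo_tool --delta_pos '[[-0.004, 0.0, 0.004]]' --dr '[[0.4, 0, 0.1]]' --grip '[0.2]'

```text
t: 11.02
tool_pos: [0.5639, -0.1691, 0.0696]
tool_rot: [-1.067, 1.413, -1.405]
contact_force: [-22.8, -11.4, 16.3]
opening: 0.0389
```

```bash
python3 - <<'E'
from h import *
tn()
for i in range(8):
    im=ctrl.get_image("wrist")
    if i%2: tn()
cv2.imwrite("pics/w11.png",im[...,::-1])
im=ctrl.get_image("scene"); cv2.imwrite("pics/s11.png",cv2.resize(im[180:240,230:310,::-1],None,fx=9,fy=9,interpolation=cv2.INTER_CUBIC))
E
```

```text
t 11.03 p [ 0.5639 -0.1691  0.0696] yawz -15.75 down [-0.003 -1.    -0.004] F [-22.8 -11.4  16.3] op 0.0389
TCP in nest mm [-20.8 -33. ] F nest [-18.8 -17.2  16.3]
t 11.12 p [ 0.5639 -0.169   0.0697] yawz -15.75 down [-0.003 -1.    -0.004] F [-21.  -11.2  14.5] op 0.0387
TCP in nest mm [-20.8 -33. ] F nest [-17.1 -16.6  14.5]
t 11.22 p [ 0.5639 -0.1691  0.0696] yawz -15.75 down [-0.003 -1.    -0.004] F [-22.2 -10.8  14.7] op 0.0387
TCP in nest mm [-20.9 -33.1] F nest [-18.4 -16.5  14.7]
t 11.32 p [ 0.5639 -0.169   0.0697] yawz -15.75 down [-0.003 -1.    -0.004] F [-21.4 -11.6  14.4] op 0.039
TCP in nest mm [-20.8 -33. ] F nest [-17.4 -17.   14.4]
t 11.43 p [ 0.5639 -0.1691  0.0696] yawz -15.76 down [-0.003 -1.    -0.004] F [-22.3 -12.3  14.7] op 0.0386
TCP in nest mm [-20.8 -33. ] F nest [-18.  -17.9  14.7]
```

View pics/w11.png

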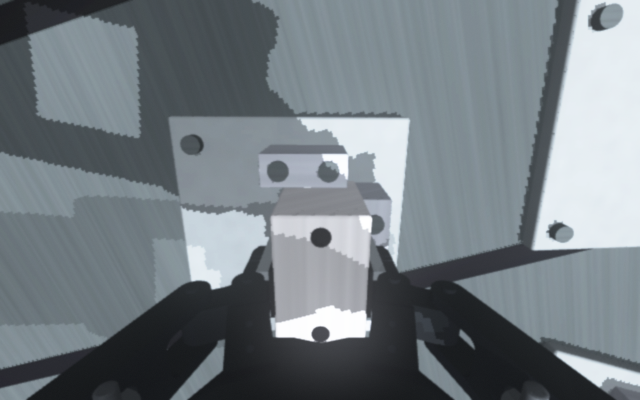

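View pics/s11.png

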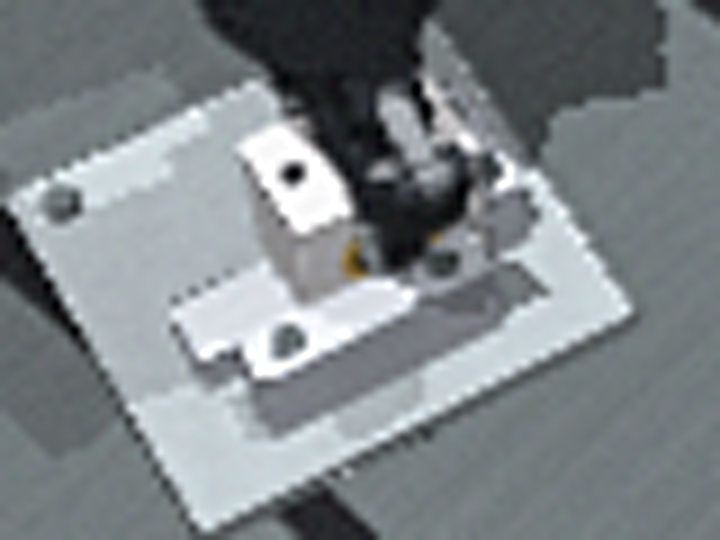

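```bash
python3 - <<'E'
from h import *
print(ctrl.finish_job()); tn()
E
```

```text
the job is handed in; nothing more can be done
None
the job is handed in; nothing more can be done
```

I set the block upright on the rail of the nest nearest the robot, about 9 mm short of the long stop and 10 mm short of the short stop. I pressed it down there for over half a second, then slid it into the corner and handed the job in with the arm still holding it. No verdict is reported, so the figures below come from my own readings.

**Picking and placing:** I gripped the block across its 40 mm, with the fingertips high enough to pass over the stops.

**Last checks before handing in (t ≈ 11.4 s):**

| Check | Reading |
|---|---|
| Push towards the long stop | about 17–18 N |
| Push towards the short stop | about 17 N |
| Downward press on the rail | about 19 N |
| Tool tilt | about 0.005 rad |
| Squareness | within about 0.3° of the estimated nest direction |
| Movement over the last 0.4 s | none seen beyond 0.1 mm noise |
| Block centre, nest frame (home is −20, −32 mm) | about −19.8, −31.4 mm |

- **Stop forces:** the pushes are total wrist forces. The rail takes part of each in friction, which I estimate at 9 N at most, so each stop should still carry well over 1.5 N.
- **Disagreements:** the top and wrist cameras differed by about 3 mm on the nest position and up to 4 mm on the block. I mostly used the wrist view and confirmed home by contact.
- **Tilt while pressing:** the tool leaned up to about 0.03 rad at one point, and I corrected it before the final hold.
- **Bystanders:** the arm did not go near the ring, spacer or carton at low height, but I did not measure their positions again at the end.

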